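# Put the scraper away and pick up the tool caddy

### The job

Packing up the book stall: take the orange-handled sticker scraper out of its dark wooden rest, slide its blade down into the empty slot of the light wooden tool caddy until it is fully home, and let go of it. Then take the caddy by the middle of its handle, lift it about ten centimetres off the counter and keep holding it there, level and still; the program finishes while holding it up, with the scraper still in its slot. Never tip the caddy, and leave the book, the mug and the rubber stamp where they are.

Things in the scene. Friction and masses are not known exactly. Their poses are not given: they have to be found in the camera images.
- scraper_grip (a point): Centre of the scraper's orange grip, 70 (x) by 18 (y) by 50 mm tall (z up). Below it a flat steel blade 60 wide (x), 4 thick (y), 50 long: its lower edge is 75 mm under this point. The scraper is loose, about 100 g, alike on both faces. At the start it stands blade down in the rest's slot, the grip's underside on the rest's top.
- rest: Dark wooden block fixed to the counter, 110 (x) by 60 (y) by 60 mm tall on a thin foot of 130 by 80 mm, with an upright slot 66 by 10 mm along its x axis, where the scraper stands at the start. Origin: centre of its underside, z up.
- caddy_slot (a point): Mouth centre of the caddy's empty slot, on top of its slot block, 60 mm above the caddy's underside and 75 mm to the -y side of the handle. Slot 66 mm long (x), 10 wide (y), 54 deep, open at the top; block around it 168 by 40 mm. Axes as the caddy: x along handle and slot, z up.
- caddy_seat (a point): Where the centre of the scraper's grip is when the blade is fully home and the grip sits on the slot block: 25 mm above the slot's mouth. Axes as the caddy.
- caddy_handle (a point): Middle of the caddy's bar handle (black rubber sleeve 50 mm long), over the caddy's centre and close to its line of weight. The bar is level, along x, 18 mm wide (y) and 18 tall, 126 mm free between its end posts (12 by 26 mm); this point is 135 mm above the caddy's underside. Pinch it across y.
- caddy: Loose open wooden tool caddy, 180 (x) by 190 mm (y), about 0.6 kg, end walls 51 mm tall. Origin: centre of its underside (0 above the counter at the start), z up. Slot block on the -y side; on the +y side a compartment with tape rolls that are stuck in and reach no higher than 72 mm.
- scraper: The sticker scraper itself; origin at the middle of the blade's lower edge, z up towards the grip.
- book: Bystander (origin at the centre of its underside): a loose red book lying flat, 110 by 180 by 32 mm.
- mug: Bystander (origin at the centre of its underside): a loose white mug, 76 mm across, 90 mm tall.
- stamp: Bystander (origin at the centre of its underside): a loose dark wooden rubber stamp standing upright, 40 mm across the foot, 70 mm tall.
Things that resemble listed ones, but are neither listed nor needed, are in the scene too. Leave any blue look-alike of the rest alone. Of the things that look like the scraper, the smaller one is meant.

How it is judged (in metres and radians):
On the way, in this order (a step that is already met when the one before it is completed fails the run):
1. the scraper is fully home in the caddy's slot and released, the caddy still standing on the counter (distance between scraper_grip and caddy_seat below 0.007 m and angle between the z axis of scraper_grip and the z axis of caddy_seat, either way round below 0.2 rad and contact force between the fingers and scraper below 0.2 N and height (world z) of caddy below 0.008 m and angle between caddy's own z axis and vertical below 0.05 rad), for 0.2 s.
2. the caddy is lifted clear of the counter by the gripper (height (world z) of caddy above 0.05 m and contact force between the fingers and caddy above 2 N), for 0.2 s.
At the end, for the whole second after the job is handed in: Gripper holds the caddy within 50 mm of its handle's middle, underside 60 to 150 mm up, level within 0.12 rad, still (20 mm/s, 0.1 rad/s), on nothing else; scraper untouched, within 7 mm of its seat and 0.2 rad of upright in the caddy; book, mug, stamp within 30 mm of their start (distance between scraper_grip and caddy_seat below 0.007 m and angle between the z axis of scraper_grip and the z axis of caddy_seat, either way round below 0.2 rad and contact force between the fingers and scraper below 0.2 N and height (world z) of caddy between 0.06 and 0.15 m and angle between caddy's own z axis and vertical below 0.12 rad and linear speed of caddy below 0.02 m/s and angular speed of caddy below 0.1 rad/s and contact force between the fingers and caddy above 2 N and distance between caddy_handle and the grasp point below 0.05 m and contact force between caddy and rest below 0.1 N and contact force between caddy and book below 0.1 N and contact force between caddy and mug below 0.1 N and contact force between caddy and stamp below 0.1 N and distance of each of book, mug, stamp from where it was at the start of the episode below 0.03 m); the arm keeps its last pose, push and grip.
It fails at once if the caddy is tipped by more than 0.35 rad (angle between caddy's own z axis and vertical above 0.35 rad).
It fails at once if the book, mug or stamp is moved by more than 30 mm or knocked over (distance of any of book, mug, stamp from where it was at the start of the episode above 0.03 m or angle between any of book, mug, stamp's own z axis and vertical above 0.5 rad).
It also fails if it takes over 56 s, if anything falls off the work surface, if the arm or the gripper's body presses on something with over 40 N, if the wrist force passes 120 N, or if a joint passes its speed limit or range.

### The arm

A 6-joint arm with a two-finger parallel gripper is mounted at the origin on the work surface. World frame = base frame: x ahead of the robot, y to its left, z up, the work surface at z = 0. Lengths are in mm, angles in rad, forces in N, time in s.
With the tool pointing down it reaches from about 350 to 925 mm from the base axis. Payload 6.4 kg.
Tool frame: the origin (TCP) lies at the very end of the fingers, on their centre line; the grasp point (between the pads) lies 19 mm behind it; z points along the fingers, y is the direction in which the jaws open and shut (so a half turn about z gives the same grasp; the last joint's range is limited). The gripper opens to 94 mm and grips with 3 to 60 N. Pads are 16 mm wide; open, the fingers measure 119 mm over their backs; the gripper's body (75 mm by 177 mm) begins 78 mm behind the grasp point.
Start: joints at [-1.325, 0.245, 1.558, -0, 1.339, -0.174], TCP at [264.931, -593.57, 205.455] pointing down, gripper open.
Joint ranges: [-3.13, 3.13], [-1.02, 2.26], [0.13, 2.54], [-0.95, 4.09], [0.21, 2.88], [-2.74, 2.74]. Speed limits (rad/s): [2.57, 2.57, 3.14, 3.14, 3.14, 3.14].

### API

Orientations are given as a rotation vector (axis times angle).
In Python, from plant import manip gives the robot as it stands.
- The arm moves only by the tool move_arm, never from a script. Its argument "commands" is a list of rows, each an object of numbers: "grip": the closure, from -1 (fully open) to 1 (shut); "dx", "dy", "dz": the shift along the tool's x, y, z in mm; "spin": the turn about the tool's z in degrees. A call has 1 to 20 rows; each row shifts and turns the pose as measured when the row begins, along the tool's axes as they then stand; what a row does not reach is not made up. A row lasts 1/12 s, in which the tool goes at most 41.7 mm and 7.16 degrees, less where a joint would pass 70% of its speed; a pose out of reach is approached as far as the arm can. A call with a gripper value outside its range is refused whole. The fingers move at their own pace and stop on an object; "force" is the grip in N (left out, the last holds). Time passes only in rows, so rows that do not move let the fingers close. It gives the time, the measured TCP pose, the force and the opening at its end, in the units of the state.
- manip.sense(): the state, without advancing time (a new reading comes with each control period).
- manip.read_camera(name): name is "scene" or "top"; returns the picture (384x512x3 uint8, red, green, blue); there is no depth.
- manip.camera_model(name): a dict with "intrinsics" (3x3 intrinsics, pixels), "dist_coeffs" ([k1, k2, p1, p2, k3] as OpenCV has them; the pictures are not rectified), "pose" (4x4, takes a point from camera to world coordinates). Camera axes: x right, y down, z forward; pixel columns grow to the right and rows downward; lengths in mm; the calibration is good to about 2 mm. A picture is of the moment at which its call begins. camera_model takes no time and is no camera call.
- manip.job_done(): hands the job in, once; it reports no verdict.
Trained networks look in the newest picture that a camera, given by its name, has taken for a name from the list of things; names that differ only in an ending like _2 or _b are one class to them, and where a whole thing is asked for, a point or a joint stands for the part that bears it (a point fixed in the world has none). Each returns a list of dicts, best first, with "confidence" (0 to 1); they miss things now and then, are a little off and sometimes report something else, mostly with a low value. They report only what shows in the picture. A call takes as long as a camera call. They do not tell look-alikes from the thing itself.
- manip.regions_of(camera, label): "mask" (384x512 bool, what is visible of it).
- manip.landmark_of(camera, label): "location" ([x, y, z] in mm, in world coordinates, good to about 4 mm: a listed point, or the origin of a listed thing).
The state is a dict: "t": time; "joints": joint angles; "qvel": joint speeds; "joint_efforts": joint torques, N m; "eef_pos": TCP position; "tool_rot": TCP orientation; "wrist_force": force on the tool from outside, world axes, zero at the start; "torque": the same for the moment, N m; "grip_width": opening from 0.0 (shut) to 1.0 (fully open).
Only numpy, scipy, OpenCV 4.12 (cv2) and the standard library are available. Lean on these libraries where they do the work, as an engineer would, in place of code of your own. Each camera call takes 0.05 s, during which the arm holds its last target. There are 200 camera calls.

## Working session

There is one attempt and no reset: what is moved stays moved. The work goes in short steps, Python scripts to look and compute and a tool call to move; the robot and the scene stay as the last step left them, time stands still between calls to the robot, and variables do not carry over. Pictures are saved under pics/ and viewed, about 8 in all and at most 12, crops included, and the job is handed in when it is done.

Besides the shell and the picture viewer there is one more tool, called after ">>>" by a JSON object that holds its "method" and its "body". move_arm: Moves the arm, as the interface text tells. Its arguments: {"type":"object","properties":{"commands":{"type":"array","items":{"type":"object","properties":{"grip":{"type":"number"},"dx":{"type":"number"},"dy":{"type":"number"},"dz":{"type":"number"},"spin":{"type":"number"}}}},"force":{"type":"number"}},"required":["commands"]}

```bash
mkdir -p pics; cat > h.py <<'E'
import numpy as np,cv2
from plant import manip
def snap(c,fn=None):
    im=manip.read_camera(c)
    if fn: cv2.imwrite('pics/'+fn,im[:,:,::-1])
    return im
def proj(c,P):
    m=manip.camera_model(c);T=np.linalg.inv(np.array(m['pose']))
    p,_=cv2.projectPoints(np.array(P,float).reshape(-1,1,3),cv2.Rodrigues(T[:3,:3])[0],T[:3,3],np.array(m['intrinsics']),np.array(m['dist_coeffs']));return p[:,0]
def ray(c,uv,z):
    m=manip.camera_model(c);T=np.array(m['pose'])
    n=cv2.undistortPoints(np.array(uv,float).reshape(-1,1,2),np.array(m['intrinsics']),np.array(m['dist_coeffs']))[:,0]
    d=np.c_[n,np.ones(len(n))]@T[:3,:3].T;o=T[:3,3]
    return o+d*((z-o[2])/d[:,2])[:,None]
def lm(c,l):
    for d in manip.landmark_of(c,l)[:4]: print(c,l,round(d['confidence'],2),np.round(d['location']),np.round(proj(c,d['location'])[0]))
E
python3 - <<'E'
from h import *
a=snap('scene');b=snap('top')
cv2.imwrite('pics/a.png',np.hstack([a,b])[:,:,::-1][:, :]) if 0 else None
cv2.imwrite('pics/a.png',cv2.resize(a,(800,600))[:,:,::-1]);cv2.imwrite('pics/b.png',cv2.resize(b,(800,600))[:,:,::-1])
for c in('scene','top'):
  for l in('scraper_grip','rest','caddy_slot','caddy_handle','book','mug','stamp'): lm(c,l)
  print(np.round(manip.camera_model(c)['pose'],2).tolist())
print(manip.sense())
E
```

```text
scene scraper_grip 0.95 [353. 194. 106.] [308. 138.]
scene scraper_grip 0.57 [515. 201.  87.] [298. 182.]
scene scraper_grip 0.51 [ 528. -260.   86.] [121. 151.]
scene scraper_grip 0.45 [512. 202.   3.] [296. 207.]
scene rest 0.85 [445. 375.  -1.] [367. 204.]
scene rest 0.83 [511. 202.   5.] [296. 206.]
scene rest 0.67 [ 504. -187.   -1.] [155. 177.]
scene caddy_slot 0.85 [ 528. -262.   59.] [122. 160.]
scene caddy_slot 0.29 [512. 199.   4.] [295. 206.]
scene caddy_handle 0.79 [ 507. -188.  133.] [148. 136.]
scene book 0.88 [794. -12.  -0.] [173. 273.]
scene mug 0.91 [666. 444.   4.] [390. 275.]
scene stamp 0.58 [376.   4.  -0.] [236. 162.]
[[-0.28, 0.63, -0.73, 1365.19], [0.96, 0.19, -0.2, 309.19], [0.01, -0.75, -0.66, 794.82], [0.0, 0.0, 0.0, 1.0]]
top scraper_grip 0.87 [356. 191. 109.] [209. 276.]
top scraper_grip 0.71 [511. 202.  82.] [206. 210.]
top rest 0.93 [517. 200.  -1.] [211. 211.]
top rest 0.84 [441. 373.  -1.] [145. 241.]
top caddy_slot 0.58 [ 529. -254.   64.] [391. 199.]
top caddy_handle 0.86 [ 505. -178.  136.] [369. 205.]
top book 0.78 [790. -12.   1.] [287. 109.]
to
[... 202 characters left out ...]
99, 1038.37], [0.0, 0.0, 0.0, 1.0]]
{'t': 0.8, 'joints': array([-1.32507447e+00,  2.45092722e-01,  1.55779338e+00,  5.97496357e-06,
        1.33870233e+00, -1.74098504e-01]), 'qvel': array([ 0.00082971, -0.00031141, -0.00028349,  0.00093363,  0.00091376,
       -0.00094248]), 'joint_efforts': array([ 3.04050236e-04, -4.15794325e+01, -3.14867091e+01,  6.86514680e-02,
        2.89898022e-02, -6.58362367e-06]), 'eef_pos': array([ 264.94888126, -593.56553936,  205.46347861]), 'tool_rot': array([3.07263007e+00, 6.54617165e-01, 9.36581431e-06]), 'wrist_force': array([-0.91866287,  0.40075787, -0.28183041]), 'torque': array([ 0.01216437, -0.00194925,  0.00866777]), 'grip_width': 1.0027474042002746}
```

View pics/a.png

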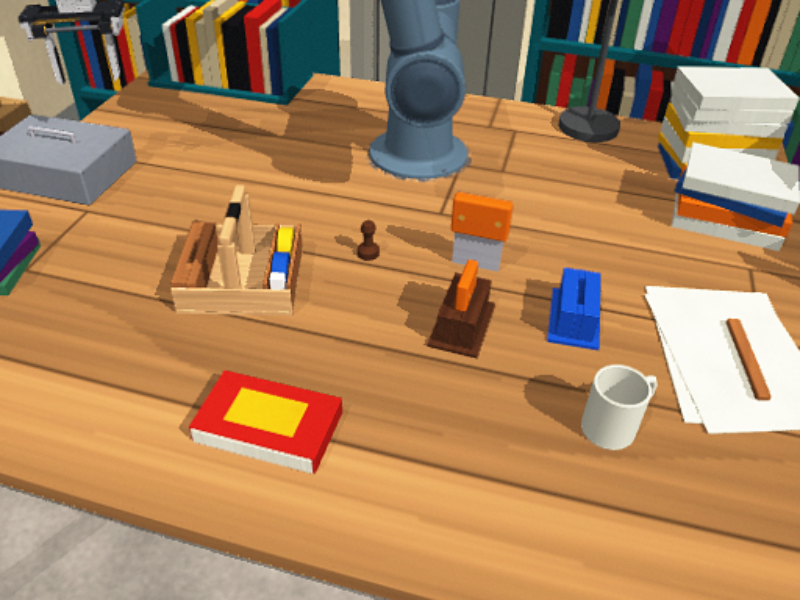

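View pics/b.png

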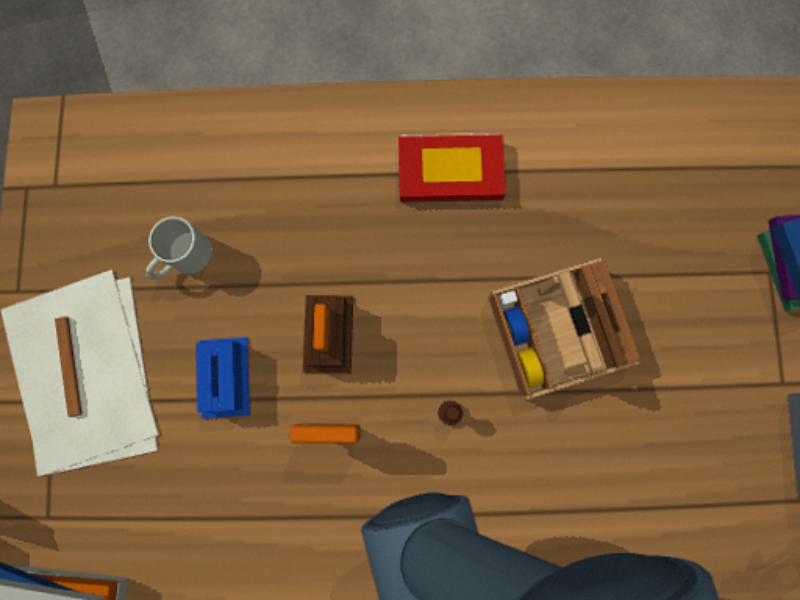

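```bash
python3 - <<'E'
from h import *
a=snap('scene');b=snap('top')
L=cv2.INTER_CUBIC
c1=cv2.resize(a[110:240,255:355],(400,520),interpolation=L);c2=cv2.resize(b[160:264,310:414],(400,416),interpolation=L)
c2=np.vstack([c2,np.zeros((104,400,3),np.uint8)])
cv2.imwrite('pics/c.png',np.hstack([c1,c2])[:,:,::-1])
hsv=cv2.cvtColor(b,cv2.COLOR_RGB2HSV)
m=cv2.inRange(hsv,(5,200,120),(18,255,255))
n,lab,st,cen=cv2.connectedComponentsWithStats(m)
for i in range(1,n):
  if st[i,4]>60:
    ys,xs=np.where(lab==i);h=110 if cen[i][1]<250 else 130
    w=ray('top',np.c_[xs,ys],h)[:,:2].astype(np.float32)
    print(cen[i],st[i],cv2.minAreaRect(w))
for l in ('caddy_slot','caddy','scraper','scraper_grip'):
  for c in('top','scene'):
    lm(c,l)
for l in ('caddy','rest'):
  for d in manip.regions_of('top',l)[:3]:
    ys,xs=np.where(d['mask']);w=ray('top',np.c_[xs,ys],50)[:,:2].astype(np.float32)
    print(l,d['confidence'],cv2.minAreaRect(w))
E
```

```text
[203.9223301  208.71359223] [200 194   8  30 206] ((511.3356628417969, 203.1770782470703), (16.47197723388672, 68.690185546875), 89.6654052734375)
[206.55486542 277.29192547] [185 272  43  12 483] ((352.9465026855469, 195.7875518798828), (94.67011260986328, 24.305604934692383), 88.91641235351562)
[ 56.16770186 376.16770186] [ 35 372  35  12 161] ((140.0873260498047, 544.9281005859375), (81.6859359741211, 17.86317253112793), 80.26800537109375)
top caddy_slot 0.79 [ 527. -253.   65.] [390. 199.]
scene caddy_slot 0.97 [ 525. -259.   60.] [123. 159.]
top caddy 0.58 [ 506. -187.    0.] [358. 211.]
scene caddy 0.74 [ 506. -185.    2.] [155. 177.]
top scraper 0.83 [513. 203.  12.] [209. 212.]
top scraper 0.66 [355. 190.  -2.] [215. 274.]
scene scraper 0.97 [351. 193.  -1.] [304. 169.]
scene scraper 0.58 [515. 199.  14.] [295. 204.]
top scraper_grip 0.87 [355. 192. 108.] [209. 276.]
top scraper_grip 0.8 [515. 204.  83.] [205. 208.]
scene scraper_grip 0.83 [517. 200.  85.] [298. 183.]
scene scraper_grip 0.6 [353. 190. 109.] [307. 137.]
caddy 0.82 ((506.3256530761719, -180.50247192382812), (180.88565063476562, 205.43353271484375), 15.643314361572266)
rest 0.82 ((505.7243347167969, 196.3541259765625), (77.45420837402344, 123.01853942871094), 88.49847412109375)
rest 0.56 ((439.989501953125, 365.33221435546875), (123.5229721069336, 91.31038665771484), 3.1110684871673584)
```

View pics/c.png

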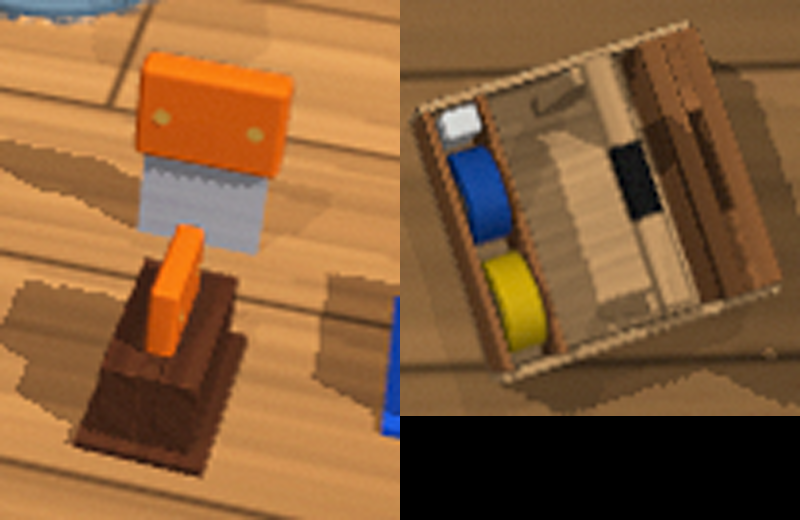

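Two orange scrapers are in view. One, at scene px (298,183), stands in the dark rest with a grip of about 69×16 mm. The other, at (307,140), stands free with a grip of about 95×24 mm. The smaller one in the dark rest fits the description, and the crop confirms it. Its yaw is about 0, at about (513,203). The caddy yaw is about 16–17°, and its slot is at about (527,-256).

>>> {"method": "move_arm", "body": {"commands": [{"grip": -1,"spin": 6,"dz": -14},{"grip": -1,"spin": 6,"dz": -14},{"grip": -1,"spin": 6,"dz": -14},{"grip": -1,"spin": 6,"dz": -14},{"grip": -1,"dx": 12,"dy": -39},{"grip": -1,"dx": 12,"dy": -39},{"grip": -1,"dx": 12,"dy": -39},{"grip": -1,"dx": 12,"dy": -39},{"grip": -1,"dx": 12,"dy": -39},{"grip": -1,"dx": 12,"dy": -39},{"grip": -1,"dx": 12,"dy": -39},{"grip": -1,"dx": 12,"dy": -39},{"grip": -1,"dx": 12,"dy": -39},{"grip": -1,"dx": 12,"dy": -39},{"grip": -1,"dx": 12,"dy": -39},{"grip": -1,"dx": 12,"dy": -39},{"grip": -1,"dx": 12,"dy": -39},{"grip": -1,"dx": 12,"dy": -39},{"grip": -1,"dx": 12,"dy": -39},{"grip": -1,"dx": 12,"dy": -39}], "force": 20}}

```text
validation failed for argument at $.co...
```

>>> {"method": "move_arm", "body": {"commands": [{"grip": -1.0,"dx": 0.0,"dy": 0.0,"dz": -14.0,"spin": 6.0}], "force": 20}}

```text
t: 1.48
eef_pos: [264.5, -591.9, 216.3]
tool_rot: [-3.097, -0.489, 0.001]
wrist_force: [0.2, -0.1, 0.4]
grip_width: 0.998
```

>>> {"method": "move_arm", "body": {"commands": [{"grip": -1,"dx": 0,"dy": 0,"dz": -14,"spin": 6},{"grip": -1,"dx": 0,"dy": 0,"dz": -14,"spin": 6},{"grip": -1,"dx": 0,"dy": 0,"dz": -14,"spin": 6},{"grip": -1,"dx": 12,"dy": -39,"dz": 0,"spin": 0},{"grip": -1,"dx": 12,"dy": -39,"dz": 0,"spin": 0},{"grip": -1,"dx": 12,"dy": -39,"dz": 0,"spin": 0},{"grip": -1,"dx": 12,"dy": -39,"dz": 0,"spin": 0},{"grip": -1,"dx": 12,"dy": -39,"dz": 0,"spin": 0},{"grip": -1,"dx": 12,"dy": -39,"dz": 0,"spin": 0},{"grip": -1,"dx": 12,"dy": -39,"dz": 0,"spin": 0},{"grip": -1,"dx": 12,"dy": -39,"dz": 0,"spin": 0},{"grip": -1,"dx": 12,"dy": -39,"dz": 0,"spin": 0},{"grip": -1,"dx": 12,"dy": -39,"dz": 0,"spin": 0}], "force": 20}}

```text
t: 2.57
eef_pos: [393.5, -201.7, 263.1]
tool_rot: [3.14, -0.055, 0.004]
wrist_force: [1.2, -0.7, 0.8]
grip_width: 1.0
```

>>> {"method": "move_arm", "body": {"commands": [{"grip": -1,"dx": 11,"dy": -37,"dz": 0,"spin": -2},{"grip": -1,"dx": 11,"dy": -37,"dz": 0,"spin": 0},{"grip": -1,"dx": 11,"dy": -37,"dz": 0,"spin": 0},{"grip": -1,"dx": 11,"dy": -37,"dz": 0,"spin": 0},{"grip": -1,"dx": 11,"dy": -37,"dz": 0,"spin": 0},{"grip": -1,"dx": 11,"dy": -37,"dz": 0,"spin": 0},{"grip": -1,"dx": 11,"dy": -37,"dz": 0,"spin": 0},{"grip": -1,"dx": 11,"dy": -37,"dz": 0,"spin": 0},{"grip": -1,"dx": 11,"dy": -37,"dz": 0,"spin": 0},{"grip": -1,"dx": 11,"dy": -37,"dz": 0,"spin": 0},{"grip": -1,"dx": 11,"dy": -37,"dz": 0,"spin": 0}], "force": 20}}

```text
t: 3.48
eef_pos: [517.3, 228.1, 266.6]
tool_rot: [3.137, 0.003, 0.022]
wrist_force: [0.0, -0.2, 0.4]
grip_width: 0.998
```

>>> {"method": "move_arm", "body": {"commands": [{"grip": -1,"dx": -4,"dy": 25,"dz": 0,"spin": 0},{"grip": -1,"dx": 0,"dy": 0,"dz": 30,"spin": 0},{"grip": -1,"dx": 0,"dy": 0,"dz": 30,"spin": 0},{"grip": -1,"dx": 0,"dy": 0,"dz": 30,"spin": 0},{"grip": -1,"dx": 0,"dy": 0,"dz": 0,"spin": 0}], "force": 20}}

```text
t: 3.9
eef_pos: [515.3, 215.1, 173.4]
tool_rot: [3.139, 0.035, 0.025]
wrist_force: [-1.1, -0.5, -0.4]
grip_width: 1.001
```

```bash
python3 - <<'E'
from h import *
a=snap('scene');b=snap('top')
lm('scene','scraper_grip')
print(manip.sense()['eef_pos'],manip.sense()['tool_rot'])
L=cv2.INTER_CUBIC
cv2.imwrite('pics/d.png',np.hstack([cv2.resize(a[80:230,240:380],(400,429),interpolation=L),cv2.resize(b[150:280,145:266],(400,429),interpolation=L)])[:,:,::-1])
E
```

```text
scene scraper_grip 0.96 [353. 191. 106.] [307. 138.]
scene scraper_grip 0.72 [514. 201.  86.] [298. 182.]
scene scraper_grip 0.5 [377.   3.  -1.] [236. 162.]
[520.02208068 215.6914185  181.34127454] [-3.14077797 -0.03410657 -0.04457818]
```

View pics/d.png

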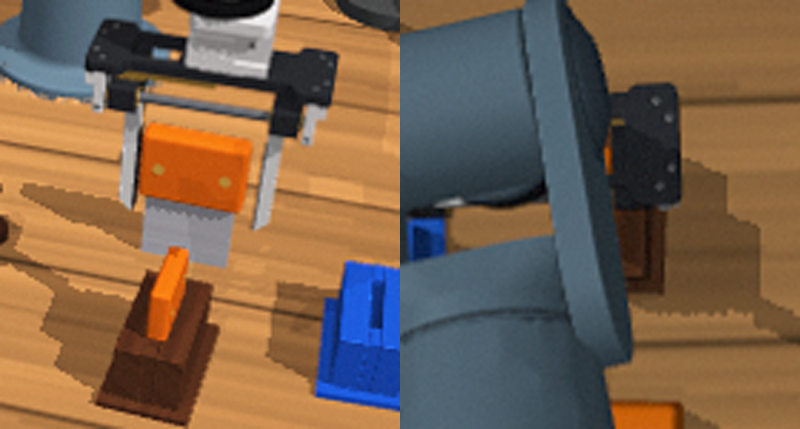

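>>> {"method": "move_arm", "body": {"commands": [{"grip": -1,"dx": -8,"dy": 12,"dz": 0,"spin": 0},{"grip": -1,"dx": 0,"dy": 0,"dz": 0,"spin": 0},{"grip": -1,"dx": 0,"dy": 0,"dz": 15,"spin": -1},{"grip": -1,"dx": 0,"dy": 0,"dz": 15,"spin": 0},{"grip": -1,"dx": 0,"dy": 0,"dz": 10,"spin": 0}], "force": 20}}

```text
t: 4.47
eef_pos: [523.8, 205.0, 156.7]
tool_rot: [-3.135, -0.06, -0.088]
wrist_force: [-0.6, 0.2, 0.6]
grip_width: 1.001
```

```bash
python3 - <<'E'
from h import *
manip.read_camera('top');manip.read_camera('top')
s=manip.sense();print(s['eef_pos'],s['tool_rot'],s['qvel'])
E
```

```text
[522.61489112 204.81691174 155.19294066] [-3.13558885 -0.06014385 -0.0824588 ] [ 0.0014906  -0.01273134 -0.0099452  -0.00301472  0.0162797  -0.00070724]
```

>>> {"method": "move_arm", "body": {"commands": [{"grip": -1,"dx": 0,"dy": 0,"dz": 0,"spin": 0},{"grip": -1,"dx": 0,"dy": 0,"dz": 0,"spin": 0},{"grip": -1,"dx": 0,"dy": 0,"dz": 0,"spin": 0},{"grip": -1,"dx": 0,"dy": 0,"dz": 0,"spin": 0}]}}

```text
t: 4.9
eef_pos: [524.7, 205.5, 159.0]
tool_rot: [-3.134, -0.06, -0.09]
wrist_force: [0.3, 0.3, -0.6]
grip_width: 0.999
```

>>> {"method": "move_arm", "body": {"commands": [{"grip": -1,"dx": -10,"dy": 0,"dz": 0,"spin": 0},{"grip": -1,"dx": 0,"dy": 0,"dz": 0,"spin": 0}]}}

```text
t: 5.07
eef_pos: [514.6, 205.3, 159.3]
tool_rot: [-3.134, -0.06, -0.092]
wrist_force: [-1.0, -0.3, -0.5]
grip_width: 0.999
```

>>> {"method": "move_arm", "body": {"commands": [{"grip": -1,"dx": 0,"dy": 0,"dz": -20,"spin": 0},{"grip": -1,"dx": 0,"dy": 0,"dz": 0,"spin": 0}]}}

```text
t: 5.23
eef_pos: [512.3, 205.1, 179.3]
tool_rot: [-3.134, -0.06, -0.091]
wrist_force: [2.4, -0.2, 0.8]
grip_width: 1.0
```

>>> {"method": "move_arm", "body": {"commands": [{"grip": -1,"dx": 0,"dy": 0,"dz": 20,"spin": 0},{"grip": -1,"dx": 0,"dy": 0,"dz": 0,"spin": 0}]}}

```text
t: 5.4
eef_pos: [513.7, 205.5, 159.7]
tool_rot: [-3.134, -0.061, -0.096]
wrist_force: [-0.5, -0.5, -1.5]
grip_width: 0.999
```

>>> {"method": "move_arm", "body": {"commands": [{"grip": -1,"dx": 0,"dy": 0,"dz": -30,"spin": 0},{"grip": -1,"dx": 0,"dy": 0,"dz": -30,"spin": 0},{"grip": -1,"dx": 0,"dy": 0,"dz": -30,"spin": 0},{"grip": -1,"dx": 0,"dy": 0,"dz": 0,"spin": 0}]}}

```text
t: 5.73
eef_pos: [505.1, 204.2, 248.6]
tool_rot: [-3.136, -0.06, -0.08]
wrist_force: [0.8, 0.2, 0.5]
grip_width: 0.999
```

>>> {"method": "move_arm", "body": {"commands": [{"grip": -1,"dx": 0,"dy": 0,"dz": 40,"spin": 0},{"grip": -1,"dx": 0,"dy": 0,"dz": 0,"spin": 0}]}}

```text
t: 5.9
eef_pos: [508.8, 204.9, 211.4]
tool_rot: [-3.134, -0.061, -0.091]
wrist_force: [-0.5, 0.7, -1.6]
grip_width: 0.996
```

>>> {"method": "move_arm", "body": {"commands": [{"grip": -1,"dx": -3,"dy": 2,"dz": 0,"spin": 2},{"grip": -1,"dx": 0,"dy": 0,"dz": 0,"spin": 0},{"grip": -1,"dx": 0,"dy": 0,"dz": 35,"spin": 0},{"grip": -1,"dx": 0,"dy": 0,"dz": 0,"spin": 0},{"grip": -1,"dx": 0,"dy": 0,"dz": 35,"spin": 0},{"grip": -1,"dx": 0,"dy": 0,"dz": 0,"spin": 0},{"grip": -1,"dx": 0,"dy": 0,"dz": 35,"spin": 0},{"grip": -1,"dx": 0,"dy": 0,"dz": 0,"spin": 0}]}}

```text
t: 6.57
eef_pos: [515.2, 204.5, 113.0]
tool_rot: [-3.133, -0.01, -0.098]
wrist_force: [-1.7, -0.3, -1.3]
grip_width: 1.002
```

>>> {"method": "move_arm", "body": {"commands": [{"grip": -1,"dx": -4,"dy": 1,"dz": 25,"spin": 0},{"grip": -1,"dx": 0,"dy": 0,"dz": 0,"spin": 0},{"grip": -1,"dx": 0,"dy": 0,"dz": 13,"spin": 0},{"grip": -1,"dx": 0,"dy": 0,"dz": 0,"spin": 0}]}}

```text
t: 6.9
eef_pos: [520.3, 205.3, 85.8]
tool_rot: [-3.13, -0.012, -0.117]
wrist_force: [-1.3, -0.5, -1.8]
grip_width: 0.999
```

>>> {"method": "move_arm", "body": {"commands": [{"grip": 1,"dx": 0,"dy": 0,"dz": 0,"spin": 0},{"grip": 1,"dx": 0,"dy": 0,"dz": 0,"spin": 0},{"grip": 1,"dx": 0,"dy": 0,"dz": 0,"spin": 0},{"grip": 1,"dx": 0,"dy": 0,"dz": 0,"spin": 0},{"grip": 1,"dx": 0,"dy": 0,"dz": 0,"spin": 0},{"grip": 1,"dx": 0,"dy": 0,"dz": 0,"spin": 0}], "force": 20}}

```text
t: 7.4
eef_pos: [525.4, 206.4, 94.1]
tool_rot: [-3.127, -0.013, -0.135]
wrist_force: [-0.1, -0.2, -0.0]
grip_width: 0.611
```

>>> {"method": "move_arm", "body": {"commands": [{"grip": 0.2,"dx": -12,"dy": 3,"dz": 20,"spin": 0}]}}

```text
t: 7.48
eef_pos: [520.0, 204.4, 77.7]
tool_rot: [-3.125, -0.013, -0.151]
wrist_force: [0.2, -0.0, 0.1]
grip_width: 0.539
```

```bash
python3 - <<'E'
from h import *
for i in range(5):
  manip.read_camera('scene')
  s=manip.sense();print(s['t'],s['eef_pos'].round(1),s['tool_rot'].round(3),s['grip_width'])
lm('scene','scraper_grip')
E
```

```text
7.5333 [512.7 203.   70.4] [-3.128 -0.013 -0.13 ] 0.49791872284129257
7.5833 [512.1 203.   70.4] [-3.129 -0.013 -0.126] 0.45463585792528033
7.6333 [513.4 203.2  71.7] [-3.128 -0.013 -0.129] 0.4164895743965507
7.6833 [514.7 203.5  72.8] [-3.127 -0.013 -0.133] 0.4091963301229136
7.7333 [515.5 203.6  73.5] [-3.127 -0.013 -0.136] 0.4010304463189565
scene scraper_grip 0.88 [513. 200.  87.] [298. 181.]
scene scraper_grip 0.74 [354. 194. 107.] [308. 137.]
scene scraper_grip 0.28 [ 505. -189.  134.] [148. 136.]
scene scraper_grip 0.21 [376.   3.  -0.] [236. 162.]
```

>>> {"method": "move_arm", "body": {"commands": [{"grip": 1,"dx": 0,"dy": 0,"dz": 0,"spin": 0}], "force": 25}}

```text
t: 7.87
eef_pos: [516.6, 203.8, 74.7]
tool_rot: [-3.126, -0.013, -0.139]
wrist_force: [0.3, 1.2, 0.4]
grip_width: 0.361
```

```bash
cat >> h.py <<'E'
def hold(n=5,c='scene'):
  for i in range(n): manip.read_camera(c)
  s=manip.sense();r=s['tool_rot'];R=cv2.Rodrigues(r)[0]
  print('t',round(s['t'],2),'p',s['eef_pos'].round(1),'yaw',round(np.degrees(np.arctan2(R[1,0],R[0,0])),2),'toolz',R[:,2].round(3),'w',round(s['grip_width']*94,1),'F',s['wrist_force'].round(1))
E
python3 - <<'E'
from h import *
hold(4);hold(4)
E
```

```text
t 8.07 p [516.5 203.5  74.6] yaw 0.47 toolz [ 0.089  0.012 -0.996] w 18.6 F [ 0.1 -4.5  1.7]
t 8.27 p [516.5 203.1  74.5] yaw 0.47 toolz [ 0.088  0.011 -0.996] w 17.8 F [ 0.1 -4.9  3.9]
```

>>> {"method": "move_arm", "body": {"commands": [{"grip": 1,"dx": 0,"dy": 0,"dz": -30,"spin": 0},{"grip": 1,"dx": 0,"dy": 0,"dz": -35,"spin": 0},{"grip": 1,"dx": 0,"dy": 0,"dz": -35,"spin": 0},{"grip": 1,"dx": 0,"dy": 0,"dz": -35,"spin": 0},{"grip": 1,"dx": 0,"dy": 0,"dz": -35,"spin": 0},{"grip": 1,"dx": 0,"dy": 0,"dz": -20,"spin": 0}]}}

```text
t: 8.77
eef_pos: [494.3, 201.8, 261.2]
tool_rot: [-3.125, -0.012, -0.114]
wrist_force: [0.4, 0.6, -1.5]
grip_width: 0.189
```

```bash
python3 - <<'E'
from h import *
hold(4)
E
```

```text
t 8.97 p [493.2 201.2 256.1] yaw 0.41 toolz [ 0.067  0.013 -0.998] w 17.7 F [ 0.8  0.6 -2. ]
```

>>> {"method": "move_arm", "body": {"commands": [{"grip": 1,"dx": 2,"dy": 30,"dz": 0,"spin": 0},{"grip": 1,"dx": 2,"dy": 39,"dz": 0,"spin": 0},{"grip": 1,"dx": 2,"dy": 39,"dz": 0,"spin": 0},{"grip": 1,"dx": 2,"dy": 39,"dz": 0,"spin": 0},{"grip": 1,"dx": 2,"dy": 39,"dz": 0,"spin": 0},{"grip": 1,"dx": 2,"dy": 39,"dz": 0,"spin": 0},{"grip": 1,"dx": 2,"dy": 39,"dz": 0,"spin": 0},{"grip": 1,"dx": 2,"dy": 39,"dz": 0,"spin": 0},{"grip": 1,"dx": 2,"dy": 39,"dz": 0,"spin": 0},{"grip": 1,"dx": 2,"dy": 39,"dz": 0,"spin": 0},{"grip": 1,"dx": 2,"dy": 39,"dz": 0,"spin": 0},{"grip": 1,"dx": 2,"dy": 20,"dz": 0,"spin": 0}]}}

```text
t: 9.97
eef_pos: [505.9, -245.8, 205.8]
tool_rot: [-3.1, -0.027, -0.019]
wrist_force: [0.0, 0.3, -0.7]
grip_width: 0.19
```

```bash
python3 - <<'E'
from h import *
hold(5)
E
```

```text
t 10.22 p [ 506.8 -241.6  207.6] yaw 1.17 toolz [ 0.013  0.042 -0.999] w 17.5 F [ 0.7  0.7 -0.9]
```

>>> {"method": "move_arm", "body": {"commands": [{"grip": 1,"dx": 0,"dy": 0,"dz": 0,"spin": -1},{"grip": 1,"dx": 0,"dy": 0,"dz": 0,"spin": -1},{"grip": 1,"dx": 0,"dy": 0,"dz": 0,"spin": -1},{"grip": 1,"dx": 0,"dy": 0,"dz": 0,"spin": -1},{"grip": 1,"dx": 0,"dy": 0,"dz": 0,"spin": -1},{"grip": 1,"dx": 0,"dy": 0,"dz": 0,"spin": -1},{"grip": 1,"dx": 0,"dy": 0,"dz": 0,"spin": -1},{"grip": 1,"dx": 0,"dy": 0,"dz": 0,"spin": -1},{"grip": 1,"dx": 0,"dy": 0,"dz": 0,"spin": -1},{"grip": 1,"dx": 0,"dy": 0,"dz": 0,"spin": -1},{"grip": 1,"dx": 0,"dy": 0,"dz": 0,"spin": -1},{"grip": 1,"dx": 0,"dy": 0,"dz": 0,"spin": -1},{"grip": 1,"dx": 0,"dy": 0,"dz": 0,"spin": -1},{"grip": 1,"dx": 0,"dy": 0,"dz": 0,"spin": -1},{"grip": 1,"dx": 0,"dy": 0,"dz": 0,"spin": -1}]}}

```text
t: 11.47
eef_pos: [507.2, -235.4, 207.2]
tool_rot: [-3.062, -0.491, -0.03]
wrist_force: [0.0, -0.5, -1.2]
grip_width: 0.192
```

```bash
python3 - <<'E'
from h import *
hold(4)
E
```

```text
t 11.67 p [ 507.2 -235.3  207.1] yaw 18.09 toolz [ 0.013  0.043 -0.999] w 17.8 F [-0.2  0.7 -0.5]
```

>>> {"method": "move_arm", "body": {"commands": [{"grip": 1,"dx": 12,"dy": 20,"dz": -40,"spin": 2}]}}

```text
t: 11.75
eef_pos: [515.6, -244.4, 231.5]
tool_rot: [-3.053, -0.433, -0.004]
wrist_force: [0.5, 1.0, -4.0]
grip_width: 0.192
```

```bash
python3 - <<'E'
from h import *
hold(5)
E
```

```text
t 12.0 p [ 522.7 -250.6  242.7] yaw 16.13 toolz [ 0.013  0.043 -0.999] w 17.9 F [-0.   0.6 -0.8]
```

>>> {"method": "move_arm", "body": {"commands": [{"grip": 1,"dx": 0,"dy": 0,"dz": 20,"spin": 0},{"grip": 1,"dx": 0,"dy": 0,"dz": 0,"spin": 0},{"grip": 1,"dx": 0,"dy": 0,"dz": 0,"spin": 0},{"grip": 1,"dx": 0,"dy": 0,"dz": 20,"spin": 0},{"grip": 1,"dx": 0,"dy": 0,"dz": 0,"spin": 0},{"grip": 1,"dx": 0,"dy": 0,"dz": 0,"spin": 0}]}}

```text
t: 12.5
eef_pos: [521.8, -247.0, 200.8]
tool_rot: [-3.068, -0.44, -0.028]
wrist_force: [1.4, 0.7, -1.2]
grip_width: 0.191
```

```bash
python3 - <<'E'
from h import *
hold(5)
a=snap('scene');b=snap('top')
L=cv2.INTER_CUBIC
cv2.imwrite('pics/e.png',np.hstack([cv2.resize(a[70:210,80:220],(400,400),interpolation=L),cv2.resize(b[150:270,310:430],(400,400),interpolation=L)])[:,:,::-1])
lm('scene','scraper_grip');lm('scene','scraper');lm('scene','caddy_slot');lm('scene','caddy_handle');lm('scene','caddy')
E
```

```text
t 12.75 p [ 522.1 -247.3  201.2] yaw 16.28 toolz [ 0.013  0.043 -0.999] w 18.0 F [-0.1  0.7 -0.4]
scene scraper_grip 0.59 [354. 194. 106.] [308. 138.]
scene scraper 0.7 [352. 191.   0.] [303. 169.]
scene scraper 0.61 [ 520. -252.  138.] [122. 134.]
scene caddy_slot 0.75 [ 530. -259.   60.] [123. 160.]
scene caddy_handle 0.6 [ 506. -188.  133.] [148. 136.]
scene caddy 0.68 [ 506. -185.    0.] [155. 177.]
```

View pics/e.png

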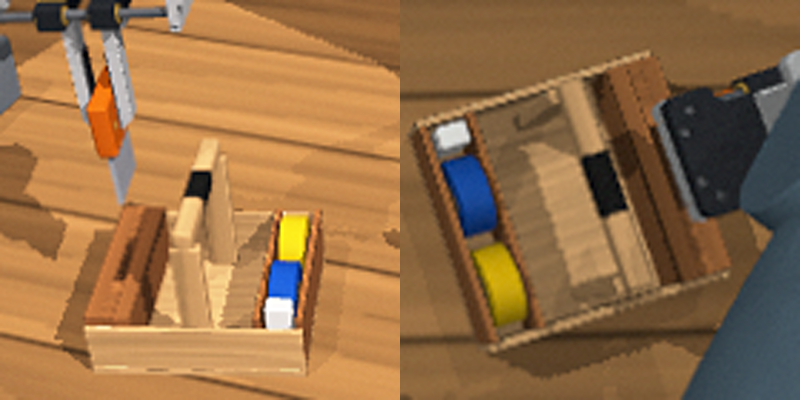

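```bash
python3 - <<'E'
from h import *
print(ray('top',[[386.2,188.6],[395.3,213.8]],60).round(1))
th=np.radians(16);ex=np.array([np.cos(th),np.sin(th),0]);ey=np.array([-np.sin(th),np.cos(th),0]);c=np.array([526.8,-256.7,60])
def rect(w,h,off=0): return [c+ex*a*w/2+ey*b*h/2 for a,b in((-1,-1),(1,-1),(1,1),(-1,1))]
bar=[c+75*ey+[0,0,84]+ex*a*63+ey*b*9 for a,b in((-1,-1),(1,-1),(1,1),(-1,1))]
out=[]
for cam,fn,(x0,y0,s) in(('scene','a',(95,130,80)),('top','b',(335,170,80))):
  im=cv2.imread(f'pics/{fn}.png');A=cv2.warpAffine(im,np.float32([[5*.64,0,-x0*5],[0,5*.64,-y0*5]]),(400,400),flags=cv2.INTER_CUBIC)
  for P in(rect(66,10),rect(168,40),bar):
    q=(proj(cam,P)-[x0,y0])*5+2
    cv2.polylines(A,[np.int32(q*16)],True,(0,255,0),1,cv2.LINE_AA,4)
  out.append(A)
cv2.imwrite('pics/f.png',np.hstack(out))
E
```

```text
[[ 554.9 -246.6   60. ]
 [ 491.2 -264.4   60. ]]
```

View pics/f.png

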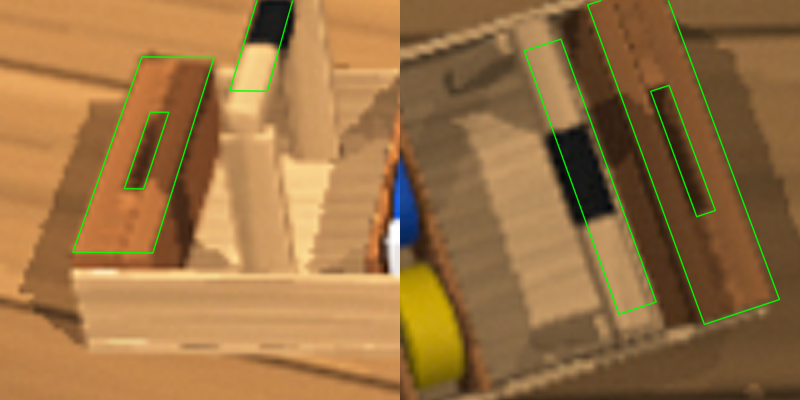

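```bash
python3 - <<'E'
from h import *
th=np.radians(16);ex=np.array([np.cos(th),np.sin(th),0]);ey=np.array([-np.sin(th),np.cos(th),0]);c=np.array([526.8,-256.7,60])
for cam,fn in(('scene','a'),('top','b')):
  im=cv2.imread(f'pics/{fn}.png')[:,:,2].astype(np.float32)
  def val(a,b):
    P=np.array([c+ex*x+ey*y for x in a for y in b]);q=((proj(cam,P)+.5)*1.5625-.5).astype(np.float32)
    return cv2.remap(im,q[:,:1],q[:,1:],cv2.INTER_LINEAR).reshape(len(a),len(b))
  ys=np.arange(-14,15,1.);xs=np.arange(-50,51,3.)
  for lo,hi in((-28,-10),(-10,10),(10,28)):
    v=val(np.linspace(lo,hi,10),ys).mean(0);print(cam,'y',lo,list(zip(ys.astype(int).tolist(),v.astype(int).tolist())))
  for yy in(-2,0,2):
    v=val(xs,[yy]).mean(1);print(cam,'x',yy,list(zip(xs.astype(int).tolist(),v.astype(int).tolist())))
E
```

```text
scene y -28 [(-14, 198), (-13, 196), (-12, 194), (-11, 193), (-10, 192), (-9, 191), (-8, 188), (-7, 182), (-6, 172), (-5, 159), (-4, 142), (-3, 125), (-2, 113), (-1, 106), (0, 102), (1, 101), (2, 103), (3, 106), (4, 111), (5, 118), (6, 126), (7, 132), (8, 137), (9, 139), (10, 139), (11, 138), (12, 137), (13, 135), (14, 134)]
scene y -10 [(-14, 196), (-13, 194), (-12, 193), (-11, 192), (-10, 191), (-9, 190), (-8, 186), (-7, 180), (-6, 169), (-5, 154), (-4, 135), (-3, 116), (-2, 99), (-1, 88), (0, 79), (1, 75), (2, 77), (3, 84), (4, 95), (5, 108), (6, 120), (7, 130), (8, 136), (9, 139), (10, 139), (11, 137), (12, 136), (13, 134), (14, 133)]
scene y 10 [(-14, 195), (-13, 193), (-12, 192), (-11, 191), (-10, 191), (-9, 190), (-8, 186), (-7, 179), (-6, 168), (-5, 152), (-4, 131), (-3, 112), (-2, 96), (-1, 84), (0, 77), (1, 73), (2, 72), (3, 77), (4, 90), (5, 106), (6, 122), (7, 135), (8, 143), (9, 146), (10, 143), (11, 140), (12, 137), (13, 135), (14, 132)]
scene x -2 [(-50, 190), (-47, 183), (-44, 178), (-41, 178), (-38, 188), (-35, 186), (-32, 177), (-29, 155), (-26, 136), (-23, 124), (-
[... 2350 characters left out ...]
, (-41, 123), (-38, 121), (-35, 125), (-32, 89), (-29, 62), (-26, 56), (-23, 58), (-20, 56), (-17, 64), (-14, 62), (-11, 55), (-8, 62), (-5, 57), (-2, 59), (1, 58), (4, 54), (7, 55), (10, 56), (13, 65), (16, 76), (19, 76), (22, 78), (25, 72), (28, 56), (31, 52), (34, 108), (37, 150), (40, 151), (43, 145), (46, 144), (49, 137)]
top x 2 [(-50, 121), (-47, 109), (-44, 100), (-41, 107), (-38, 106), (-35, 108), (-32, 80), (-29, 52), (-26, 48), (-23, 49), (-20, 49), (-17, 52), (-14, 51), (-11, 48), (-8, 52), (-5, 50), (-2, 49), (1, 49), (4, 49), (7, 51), (10, 49), (13, 51), (16, 57), (19, 59), (22, 60), (25, 52), (28, 51), (31, 51), (34, 110), (37, 152), (40, 152), (43, 147), (46, 145), (49, 136)]
```

```bash
python3 - <<'E'
from h import *
print('B',proj('scene',[[515.3,-247.6,136.9],[520,-252,138]]))
for cam,fn in(('scene','a'),('top','b')):
  im=cv2.imread(f'pics/{fn}.png').astype(np.float32);g=im[:,:,2]-im[:,:,0]
  def val(xs,ys):
    P=np.array([[x,y,110] for x in xs for y in ys]);q=((proj(cam,P)+.5)*1.5625-.5).astype(np.float32)
    return cv2.remap(g,q[:,:1],q[:,1:],cv2.INTER_LINEAR).reshape(len(xs),len(ys))
  xs=np.arange(470,556,2);v=val(xs,[201,203,205]).mean(1);print(cam,'x',list(zip(xs.tolist(),v.astype(int).tolist())))
  for lo in(490,505,520):
   ys=np.arange(186,220,1);v=val(np.linspace(lo,lo+15,6),ys).mean(0);print(cam,lo,'y',list(zip(ys.tolist(),v.astype(int).tolist())))
E
```

```text
B [[124.49860813 133.10348378]
 [121.98330278 133.46061501]]
scene x [(470, -3), (472, -4), (474, -6), (476, -9), (478, 5), (480, 62), (482, 128), (484, 193), (486, 221), (488, 230), (490, 230), (492, 229), (494, 229), (496, 228), (498, 228), (500, 229), (502, 230), (504, 229), (506, 229), (508, 229), (510, 229), (512, 228), (514, 228), (516, 229), (518, 229), (520, 230), (522, 230), (524, 230), (526, 229), (528, 229), (530, 229), (532, 228), (534, 228), (536, 230), (538, 230), (540, 230), (542, 231), (544, 231), (546, 230), (548, 227), (550, 220), (552, 210), (554, 196)]
scene 490 y [(186, 64), (187, 64), (188, 64), (189, 64), (190, 64), (191, 65), (192, 71), (193, 87), (194, 114), (195, 156), (196, 196), (197, 222), (198, 230), (199, 231), (200, 230), (201, 229), (202, 229), (203, 229), (204, 229), (205, 229), (206, 230), (207, 232), (208, 233), (209, 231), (210, 220), (211, 200), (212, 165), (213, 124), (214, 92), (215, 70), (216, 58), (217, 55), (218, 56), (219, 57)]
scene 505 y [(186, 115), (187, 116), (188, 117), (189, 117), (190, 116), (191, 117), (192, 124), (193, 141), (194,
[... 1741 characters left out ...]
 119), (195, 139), (196, 157), (197, 172), (198, 179), (199, 179), (200, 180), (201, 180), (202, 181), (203, 182), (204, 182), (205, 183), (206, 186), (207, 187), (208, 185), (209, 165), (210, 128), (211, 67), (212, 48), (213, 40), (214, 41), (215, 44), (216, 47), (217, 49), (218, 50), (219, 50)]
top 520 y [(186, 48), (187, 64), (188, 75), (189, 80), (190, 81), (191, 86), (192, 94), (193, 106), (194, 130), (195, 150), (196, 167), (197, 180), (198, 185), (199, 184), (200, 184), (201, 184), (202, 183), (203, 184), (204, 185), (205, 186), (206, 187), (207, 185), (208, 179), (209, 155), (210, 116), (211, 56), (212, 43), (213, 40), (214, 46), (215, 48), (216, 49), (217, 49), (218, 49), (219, 48)]
```

>>> {"method": "move_arm", "body": {"commands": [{"grip": 1,"dx": 8,"dy": 13,"dz": 25,"spin": 0}]}}

```text
t: 13.18
eef_pos: [535.5, -257.3, 180.2]
tool_rot: [-3.074, -0.442, -0.038]
wrist_force: [0.3, -0.3, 0.3]
grip_width: 0.188
```

```bash
python3 - <<'E'
from h import *
hold(5)
E
```

```text
t 13.43 p [ 533.2 -256.   175.3] yaw 16.28 toolz [ 0.011  0.044 -0.999] w 17.8 F [ 0.   0.4 -0.4]
```

>>> {"method": "move_arm", "body": {"commands": [{"grip": 1,"dx": 0,"dy": 0,"dz": 32,"spin": 0}]}}

```text
t: 13.52
eef_pos: [537.7, -257.7, 151.0]
tool_rot: [-3.078, -0.441, -0.043]
wrist_force: [1.3, -1.6, -0.8]
grip_width: 0.191
```

```bash
cat > ov.py <<'E'
from h import *
def ov(fn):
  s=manip.sense();R=cv2.Rodrigues(s['tool_rot'])[0];t=s['eef_pos']
  Rg=cv2.Rodrigues(np.array([-3.1262,-.0130,-.139]))[0]
  o=Rg.T@np.array([514-516.5,-.1,10.5]);Rs=R@Rg.T;G=t+R@o
  print('G',G.round(1),'down',(-Rs[:,2]).round(3),'B',(G-75*Rs[:,2]).round(1))
  W=lambda P:[G+Rs@np.array(p,float) for p in P]
  th=np.radians(16);ex=np.array([np.cos(th),np.sin(th),0]);ey=np.array([-np.sin(th),np.cos(th),0]);c=np.array([527.6,-255.2,60])
  out=[]
  for cam,x0,y0 in(('scene',80,110),('top',350,160)):
    im=snap(cam)[y0:y0+80,x0:x0+80];A=cv2.resize(im,(400,400),interpolation=cv2.INTER_CUBIC)
    for P,col in(([c+ex*a*33+ey*b*5 for a,b in((-1,-1),(1,-1),(1,1),(-1,1))],(0,255,0)),(W([(-30,0,-75),(30,0,-75),(30,0,-25),(-30,0,-25)]),(0,255,255)),(W([(35,-9,-25),(35,9,-25),(35,9,25),(35,-9,25)]),(0,0,255))):
      q=(proj(cam,P)-[x0,y0])*5+2;cv2.polylines(A,[np.int32(q*16)],True,col,1,cv2.LINE_AA,4)
    out.append(A)
  cv2.imwrite('pics/'+fn,np.hstack(out)[:,:,::-1])
E
python3 - <<'E'
from ov import *
hold(5);ov('g.png')
E
```

```text
t 13.77 p [ 533.9 -254.7  144.8] yaw 16.29 toolz [ 0.012  0.044 -0.999] w 17.5 F [ 0.4 -0.2 -0.9]
G [ 532.2 -255.6  155.4] down [-0.07   0.007 -0.998] B [ 527.  -255.1   80.6]
```

View pics/g.png

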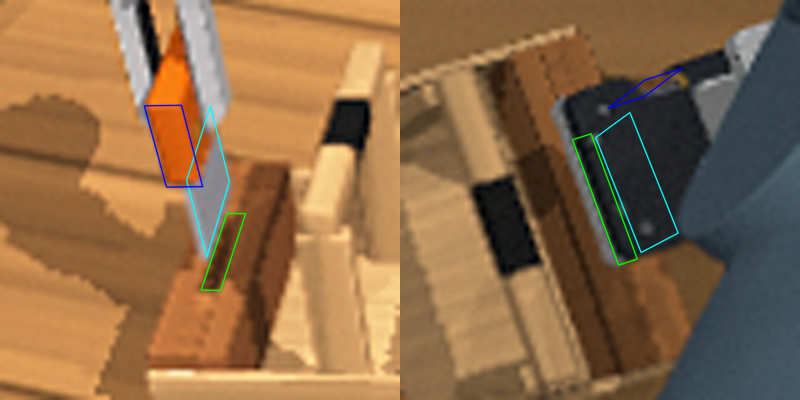

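>>> {"method": "move_arm", "body": {"commands": [{"grip": 1,"dx": -2.5,"dy": 0.5,"dz": 29,"spin": 0}]}}

```text
t: 13.95
eef_pos: [536.8, -258.2, 123.5]
tool_rot: [-3.079, -0.442, -0.045]
wrist_force: [-3.3, 0.0, 27.9]
grip_width: 0.191
```

```bash
python3 - <<'E'
from ov import *
hold(6);ov('g1.png')
E
```

```text
t 14.25 p [ 533.1 -255.1  117.9] yaw 16.29 toolz [ 0.015  0.042 -0.999] w 17.8 F [-1.1  2.4  6. ]
G [ 531.5 -256.   128.6] down [-0.067  0.006 -0.998] B [ 526.5 -255.5   53.7]
```

View pics/g1.png

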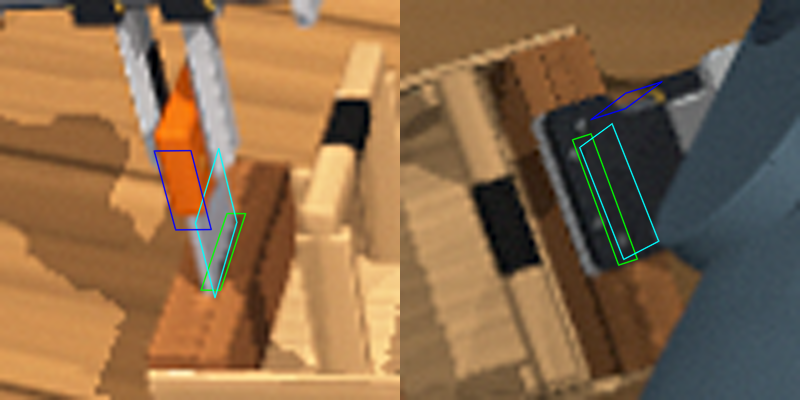

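>>> {"method": "move_arm", "body": {"commands": [{"grip": 1,"dx": 0,"dy": -1.5,"dz": 0.5,"spin": 0}]}}

```text
t: 14.43
eef_pos: [533.2, -254.3, 118.2]
tool_rot: [-3.072, -0.441, -0.034]
wrist_force: [-0.2, -1.3, -0.5]
grip_width: 0.19
```

```bash
python3 - <<'E'
from ov import *
hold(4)
E
```

```text
t 14.63 p [ 533.2 -254.   118. ] yaw 16.3 toolz [ 0.016  0.041 -0.999] w 17.6 F [0.2 0.  4.2]
```

>>> {"method": "move_arm", "body": {"commands": [{"grip": 1,"dx": 0,"dy": -1.5,"dz": 1,"spin": 0}]}}

```text
t: 14.72
eef_pos: [533.2, -253.6, 117.9]
tool_rot: [-3.074, -0.441, -0.035]
wrist_force: [-1.4, -2.5, 7.0]
grip_width: 0.192
```

```bash
python3 - <<'E'
from ov import *
hold(4)
E
```

```text
t 14.92 p [ 533.2 -253.6  117.9] yaw 16.3 toolz [ 0.017  0.039 -0.999] w 18.0 F [-1.6 -0.8  5.9]
```

```bash
python3 - <<'E'
from ov import *
th=np.radians(16);ex=np.array([np.cos(th),np.sin(th),0]);ey=np.array([-np.sin(th),np.cos(th),0]);c=np.array([527.6,-255.2,60])
im=np.mean([snap('scene') for _ in range(3)],0).astype(np.uint8)[130:180,100:140]
A=cv2.resize(im,(400,500),interpolation=cv2.INTER_LANCZOS4);B=A.copy()
q=(proj('scene',[c+ex*a*33+ey*b*5 for a,b in((-1,-1),(1,-1),(1,1),(-1,1))])-[100,130])*10+4.5
cv2.polylines(B,[np.int32(q*16)],True,(0,255,0),1,cv2.LINE_AA,4)
old=cv2.imread('pics/a.png');
C=cv2.warpAffine(old,np.float32([[6.4,0,-1000+1.4],[0,6.4,-1300+1.4]]),(400,500),flags=cv2.INTER_CUBIC)[:,:,::-1].copy()
cv2.polylines(C,[np.int32(q*16)],True,(0,255,0),1,cv2.LINE_AA,4)
cv2.imwrite('pics/i.png',np.hstack([B,C])[:,:,::-1])
E
```

```text
(no output)
```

View pics/i.png

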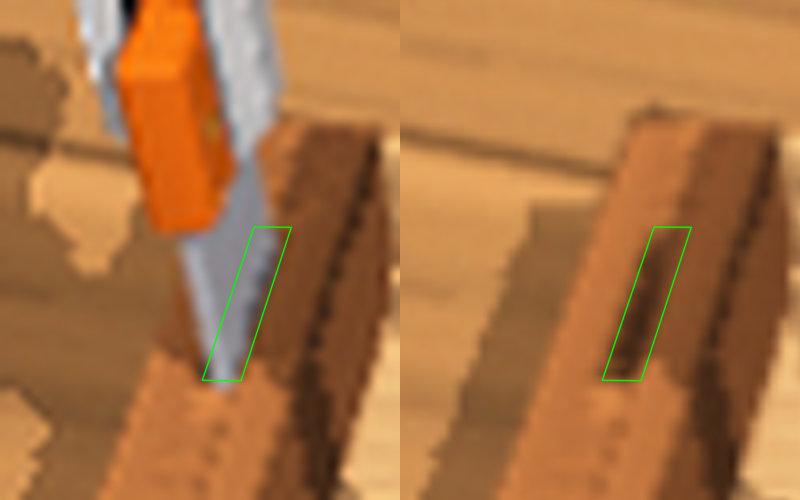

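>>> {"method": "move_arm", "body": {"commands": [{"grip": 1,"dx": -6,"dy": 0,"dz": -3,"spin": 0}]}}

```text
t: 15.15
eef_pos: [527.2, -255.1, 120.1]
tool_rot: [-3.073, -0.442, -0.034]
wrist_force: [-0.6, -0.3, -1.0]
grip_width: 0.192
```

```bash
python3 - <<'E'
from ov import *
hold(5)
E
```

```text
t 15.4 p [ 526.8 -255.   120. ] yaw 16.29 toolz [ 0.016  0.04  -0.999] w 17.9 F [-0.3 -0.2 -1.2]
```

>>> {"method": "move_arm", "body": {"commands": [{"grip": 1,"dx": 0,"dy": 0,"dz": 7,"spin": 0}]}}

```text
t: 15.48
eef_pos: [527.6, -255.2, 113.8]
tool_rot: [-3.074, -0.441, -0.036]
wrist_force: [0.3, 0.1, -0.8]
grip_width: 0.191
```

```bash
python3 - <<'E'
from ov import *
hold(5)
E
```

```text
t 15.73 p [ 526.8 -254.9  112.6] yaw 16.29 toolz [ 0.016  0.04  -0.999] w 18.1 F [-0.4 -2.1 -1.3]
```

>>> {"method": "move_arm", "body": {"commands": [{"grip": 1,"dx": -0.5,"dy": 0.4,"dz": 10,"spin": 0}]}}

```text
t: 15.82
eef_pos: [527.8, -255.7, 104.2]
tool_rot: [-3.075, -0.441, -0.037]
wrist_force: [0.7, -0.7, -0.9]
grip_width: 0.192
```

```bash
python3 - <<'E'
from ov import *
hold(5)
E
```

```text
t 16.07 p [ 526.2 -254.9  102.1] yaw 16.29 toolz [ 0.015  0.04  -0.999] w 17.9 F [ 0.8 -1.3 -2.7]
```

>>> {"method": "move_arm", "body": {"commands": [{"grip": 1,"dx": -0.5,"dy": 0.4,"dz": 10,"spin": 0}]}}

```text
t: 16.15
eef_pos: [527.3, -255.6, 93.9]
tool_rot: [-3.074, -0.441, -0.036]
wrist_force: [0.7, 0.2, -0.9]
grip_width: 0.192
```

```bash
python3 - <<'E'
from ov import *
hold(5)
E
```

```text
t 16.4 p [ 525.9 -254.8   91.8] yaw 16.29 toolz [ 0.015  0.041 -0.999] w 17.9 F [ 1.3 -1.5 -2.5]
```

>>> {"method": "move_arm", "body": {"commands": [{"grip": 1,"dx": -0.5,"dy": 0.4,"dz": 12,"spin": 0}]}}

```text
t: 16.48
eef_pos: [527.1, -255.7, 81.8]
tool_rot: [-3.074, -0.441, -0.036]
wrist_force: [0.3, 0.5, -1.2]
grip_width: 0.192
```

```bash
python3 - <<'E'
from ov import *
hold(5)
E
```

```text
t 16.73 p [ 525.3 -254.5   79.2] yaw 16.29 toolz [ 0.013  0.041 -0.999] w 17.9 F [ 1.6 -1.2 -2.1]
```

>>> {"method": "move_arm", "body": {"commands": [{"grip": 1,"dx": 0,"dy": 0.2,"dz": 8,"spin": 0}]}}

```text
t: 16.82
eef_pos: [526.2, -254.8, 72.5]
tool_rot: [-3.072, -0.441, -0.032]
wrist_force: [0.2, 0.0, -1.6]
grip_width: 0.194
```

```bash
python3 - <<'E'
from ov import *
hold(5)
E
```

```text
t 17.07 p [ 525.4 -254.4   70.9] yaw 16.29 toolz [ 0.013  0.041 -0.999] w 17.7 F [ 0.9 -1.9 -3.2]
```

>>> {"method": "move_arm", "body": {"commands": [{"grip": 1,"dx": 0,"dy": 0,"dz": 5,"spin": 0}]}}

```text
t: 17.15
eef_pos: [526.6, -254.2, 68.6]
tool_rot: [-3.07, -0.439, -0.032]
wrist_force: [-8.5, 8.1, 39.9]
grip_width: 0.19
```

```bash
python3 - <<'E'
from ov import *
hold(5)
E
```

```text
t 17.4 p [ 526.6 -254.2   68.7] yaw 16.28 toolz [ 0.015  0.042 -0.999] w 17.6 F [-2.   4.  12.8]
```

>>> {"method": "move_arm", "body": {"commands": [{"grip": 0.1,"dx": 0,"dy": 0,"dz": 0,"spin": 0}]}}

```text
t: 17.48
eef_pos: [526.8, -253.9, 69.6]
tool_rot: [-3.07, -0.441, -0.032]
wrist_force: [-0.3, 0.4, -1.1]
grip_width: 0.227
```

```bash
python3 - <<'E'
from ov import *
hold(6)
lm('scene','scraper_grip');lm('scene','scraper')
E
```

```text
t 17.78 p [ 526.1 -253.8   68.1] yaw 16.29 toolz [ 0.014  0.043 -0.999] w 41.8 F [0.5 0.  0.3]
scene scraper_grip 0.59 [ 524. -256.   84.] [123. 151.]
scene scraper_grip 0.2 [660. 442.   2.] [389. 273.]
scene scraper 0.83 [351. 192.   2.] [304. 168.]
scene scraper 0.75 [ 526. -256.   86.] [123. 151.]
scene scraper 0.52 [ 525. -260.   12.] [126. 173.]
scene scraper 0.18 [662. 438.   4.] [387. 273.]
```

>>> {"method": "move_arm", "body": {"commands": [{"grip": 0.1,"dx": 0,"dy": -1,"dz": -38,"spin": 0},{"grip": 0.1,"dx": 0,"dy": -1,"dz": -38,"spin": 0},{"grip": 0.1,"dx": 0,"dy": -1,"dz": -38,"spin": 0},{"grip": 0.1,"dx": 0,"dy": 0,"dz": -30,"spin": 0}]}}

```text
t: 18.22
eef_pos: [517.6, -253.1, 205.5]
tool_rot: [-3.053, -0.436, -0.005]
wrist_force: [0.2, -0.8, -0.3]
grip_width: 0.448
```

```bash
python3 - <<'E'
from ov import *
hold(5)
a=snap('scene');b=snap('top')
L=cv2.INTER_CUBIC
cv2.imwrite('pics/j.png',np.hstack([cv2.resize(a[100:200,85:185],(400,400),interpolation=L),cv2.resize(b[150:270,310:430],(400,400),interpolation=L)])[:,:,::-1])
lm('scene','scraper_grip');lm('scene','caddy_slot');lm('scene','caddy_handle');lm('scene','caddy')
E
```

```text
t 18.47 p [ 517.  -252.6  202. ] yaw 16.25 toolz [-0.007  0.059 -0.998] w 42.3 F [-0.1  0.8 -0.6]
scene scraper_grip 0.78 [352. 190. 108.] [307. 137.]
scene scraper_grip 0.75 [ 528. -256.   86.] [122. 152.]
scene scraper_grip 0.15 [511. 202.   5.] [296. 206.]
scene caddy_slot 0.6 [ 528. -257.   62.] [123. 159.]
scene caddy_handle 0.72 [660. 442.  -2.] [389. 274.]
scene caddy_handle 0.63 [ 503. -187.  132.] [149. 136.]
scene caddy 0.75 [ 526. -255.   87.] [123. 151.]
scene caddy 0.6 [ 504. -184.    0.] [156. 177.]
```

View pics/j.png

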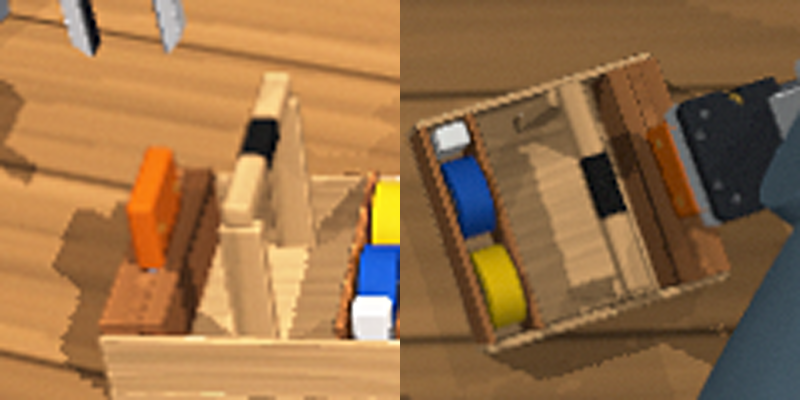

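```bash
cat > fit.py <<'E'
from h import *
from scipy.optimize import differential_evolution as DE
def fit(c=(527.6,-255.2,60),box=(80,110,200,200)):
  im=snap('scene');m=cv2.inRange(cv2.cvtColor(im,cv2.COLOR_RGB2HSV),(4,190,90),(16,255,255));k=np.zeros_like(m);x0,y0,x1,y1=box;k[y0:y1,x0:x1]=m[y0:y1,x0:x1]
  n,l,st,ce=cv2.connectedComponentsWithStats(k);i=1+st[1:,4].argmax();M=(l==i).astype(np.float32)[y0:y1,x0:x1];print('orange',ce[i],st[i])
  th=np.radians(16)
  Rz=cv2.Rodrigues(np.array([0,0,th]))[0];P0=np.array([(a,b,d) for a in(-35,35) for b in(-9,9) for d in(-25,25)],float)
  def model(p):
    R=Rz@cv2.Rodrigues(np.array([p[4],p[3],0.]))[0];G=np.array(c)+Rz@[p[0],p[1],25+p[2]]
    q=(proj('scene',G+P0@R.T)-[x0,y0]+.5)*4
    I=np.zeros(((y1-y0)*4,(x1-x0)*4),np.float32);cv2.fillConvexPoly(I,cv2.convexHull(np.int32(q)),1)
    return cv2.resize(I,(x1-x0,y1-y0),interpolation=cv2.INTER_AREA)
  cost=lambda p:np.abs(model(p)-M).sum()
  print('at seat',cost([0]*5))
  for b in([(-4,4),(-4,4),(0,8),(-.12,.12),(-.12,.12)],[(-4,4),(-4,4),(0,.01),(-.001,.001),(-.001,.001)]):
    r=DE(cost,b,maxiter=25,popsize=10,seed=1);print(r.x.round(3),round(r.fun,1))
E
python3 -c "
from fit import *
fit()"
```

```text
orange [123.21316614 151.80877743] [116 137  15  31 319]
at seat 60.6875
[ 0.839  1.972  1.178 -0.076 -0.069] 36.3
[-1.642e+00  1.579e+00  1.000e-03  0.000e+00 -1.000e-03] 44.8
```

>>> {"method": "move_arm", "body": {"commands": [{"grip": -0.4,"dx": 3,"dy": -22,"dz": 0,"spin": 0},{"grip": -0.4,"dx": 3,"dy": -22,"dz": 0,"spin": 0},{"grip": -0.4,"dx": 3,"dy": -22,"dz": 0,"spin": 0}]}}

```text
t: 19.07
eef_pos: [507.0, -188.5, 204.7]
tool_rot: [-3.052, -0.428, 0.0]
wrist_force: [-0.0, 0.7, -0.4]
grip_width: 0.629
```

```bash
python3 - <<'E'
from ov import *
hold(5)
E
```

```text
t 19.32 p [ 507.5 -189.4  205.1] yaw 16.0 toolz [-0.008  0.059 -0.998] w 65.8 F [ 0.2 -0.6  0.4]
```

>>> {"method": "move_arm", "body": {"commands": [{"grip": -0.4,"dx": 0,"dy": 0,"dz": 15,"spin": 0},{"grip": -0.4,"dx": 0,"dy": 0,"dz": 0,"spin": 0},{"grip": -0.4,"dx": 0,"dy": 0,"dz": 20,"spin": 0},{"grip": -0.4,"dx": 0,"dy": 0,"dz": 0,"spin": 0},{"grip": -0.4,"dx": 0,"dy": 0,"dz": 20,"spin": 0},{"grip": -0.4,"dx": 0,"dy": 0,"dz": 0,"spin": 0}]}}

```text
t: 19.82
eef_pos: [508.9, -192.2, 151.7]
tool_rot: [-3.057, -0.422, -0.004]
wrist_force: [-0.5, -0.3, -1.3]
grip_width: 0.701
```

```bash
python3 - <<'E'
from ov import *
hold(5)
E
```

```text
t 20.07 p [ 512.  -193.7  156.7] yaw 15.74 toolz [ 0.003  0.05  -0.999] w 65.9 F [0.2 0.2 0.5]
```

>>> {"method": "move_arm", "body": {"commands": [{"grip": -0.4,"dx": -3,"dy": -10,"dz": -38,"spin": 0}]}}

```text
t: 20.15
eef_pos: [502.8, -185.2, 188.9]
tool_rot: [-3.055, -0.421, 0.0]
wrist_force: [0.4, -0.0, -0.3]
grip_width: 0.699
```

```bash
python3 - <<'E'
from ov import *
hold(6)
E
```

```text
t 20.45 p [ 506.  -186.8  194.9] yaw 15.74 toolz [ 0.003  0.051 -0.999] w 65.6 F [-0.8 -0.1  0. ]
```

>>> {"method": "move_arm", "body": {"commands": [{"grip": -0.4,"dx": 0,"dy": 0,"dz": 25,"spin": 0},{"grip": -0.4,"dx": 0,"dy": 0,"dz": 0,"spin": 0},{"grip": -0.4,"dx": 0,"dy": 0,"dz": 25,"spin": 0},{"grip": -0.4,"dx": 0,"dy": 0,"dz": 0,"spin": 0}]}}

```text
t: 20.78
eef_pos: [505.1, -183.7, 142.1]
tool_rot: [-3.06, -0.423, -0.011]
wrist_force: [-0.6, 0.7, -0.9]
grip_width: 0.702
```

```bash
python3 - <<'E'
from ov import *
hold(5)
E
```

```text
t 21.03 p [ 509.5 -186.6  149.2] yaw 15.73 toolz [ 0.011  0.045 -0.999] w 65.7 F [-0.2 -0.1  0.3]
```

>>> {"method": "move_arm", "body": {"commands": [{"grip": -0.4,"dx": -2,"dy": -3,"dz": 33,"spin": 0}]}}

```text
t: 21.12
eef_pos: [512.3, -186.3, 123.7]
tool_rot: [-3.079, -0.426, -0.045]
wrist_force: [-0.2, -0.4, -0.2]
grip_width: 0.699
```

```bash
python3 - <<'E'
from ov import *
hold(7)
E
```

```text
t 21.47 p [ 508.  -183.4  118. ] yaw 15.73 toolz [ 0.013  0.044 -0.999] w 66.2 F [ 0.4 -0.9  0.8]
```

>>> {"method": "move_arm", "body": {"commands": [{"grip": 1,"dx": 0,"dy": 0,"dz": 0,"spin": 0}], "force": 50}}

```text
t: 21.55
eef_pos: [508.5, -183.8, 119.1]
tool_rot: [-3.071, -0.425, -0.032]
wrist_force: [0.3, -0.2, -0.3]
grip_width: 0.659
```

```bash
python3 - <<'E'
from ov import *
hold(8);hold(6)
lm('scene','caddy');lm('scene','caddy_handle')
E
```

```text
t 21.95 p [ 508.  -183.4  118. ] yaw 15.73 toolz [ 0.013  0.044 -0.999] w 30.5 F [ 0.2 -0.5 -0.4]
t 22.25 p [ 507.7 -182.4  118.4] yaw 15.73 toolz [ 0.012  0.046 -0.999] w 17.8 F [-1.8  5.1  4.9]
scene caddy 0.57 [ 506. -185.    2.] [155. 177.]
scene caddy_handle 0.66 [ 504. -188.  134.] [148. 135.]
```

>>> {"method": "move_arm", "body": {"commands": [{"grip": 1,"dx": 0,"dy": 0,"dz": -15,"spin": 0}]}}

```text
t: 22.43
eef_pos: [504.8, -181.0, 129.5]
tool_rot: [-3.062, -0.424, -0.018]
wrist_force: [-2.0, 1.1, -7.0]
grip_width: 0.183
```

```bash
python3 - <<'E'
from ov import *
hold(5)
E
```

```text
t 22.68 p [ 506.6 -182.5  131.8] yaw 15.72 toolz [ 0.01   0.047 -0.999] w 17.5 F [-0.  -0.2 -6.8]
```

>>> {"method": "move_arm", "body": {"commands": [{"grip": 1,"dx": 0,"dy": 0,"dz": -30,"spin": 0}]}}

```text
t: 22.77
eef_pos: [501.7, -180.9, 154.4]
tool_rot: [-3.057, -0.422, -0.007]
wrist_force: [-2.5, 0.4, -8.3]
grip_width: 0.186
```

```bash
python3 - <<'E'
from ov import *
hold(5)
E
```

```text
t 23.02 p [ 505.8 -183.6  160.4] yaw 15.72 toolz [ 0.009  0.048 -0.999] w 17.7 F [ 0.5 -0.9 -6.8]
```

>>> {"method": "move_arm", "body": {"commands": [{"grip": 1,"dx": 0,"dy": 0,"dz": -30,"spin": 0}]}}

```text
t: 23.1
eef_pos: [501.0, -182.0, 182.5]
tool_rot: [-3.055, -0.422, -0.005]
wrist_force: [-2.4, 0.4, -7.6]
grip_width: 0.186
```

```bash
python3 - <<'E'
from ov import *
hold(5)
E
```

```text
t 23.35 p [ 504.9 -184.7  188.8] yaw 15.71 toolz [ 0.007  0.049 -0.999] w 17.7 F [-0.3 -0.1 -7.6]
```

>>> {"method": "move_arm", "body": {"commands": [{"grip": 1,"dx": 0,"dy": 0,"dz": -28,"spin": 0}]}}

```text
t: 23.43
eef_pos: [500.6, -183.3, 209.0]
tool_rot: [-3.055, -0.422, -0.004]
wrist_force: [-1.8, -0.0, -7.8]
grip_width: 0.188
```

```bash
python3 - <<'E'
from ov import *
hold(10)
a=snap('scene');b=snap('top')
L=cv2.INTER_CUBIC
cv2.imwrite('pics/k.png',np.hstack([cv2.resize(a[70:210,70:210],(400,400),interpolation=L),cv2.resize(b[150:270,310:430],(400,400),interpolation=L)])[:,:,::-1])
for l in('scraper_grip','caddy','caddy_handle','caddy_slot'):lm('scene',l)
for l in('book','mug','stamp'):lm('top',l)
E
```

```text
t 23.93 p [ 504.3 -185.8  215.6] yaw 15.71 toolz [ 0.006  0.05  -0.999] w 17.4 F [-0.3 -0.2 -7.5]
scene scraper_grip 0.86 [351. 192. 105.] [307. 137.]
scene scraper_grip 0.69 [ 524. -258.  182.] [116. 119.]
scene scraper_grip 0.67 [795. -14.   1.] [171. 273.]
scene caddy 0.61 [ 500. -185.   97.] [152. 147.]
scene caddy_handle 0.92 [ 502. -191.  230.] [142. 101.]
scene caddy_slot 0.66 [ 521. -260.  154.] [118. 128.]
top book 0.86 [790. -10.   1.] [287. 110.]
top mug 0.75 [660. 439.  -3.] [123. 161.]
top stamp 0.54 [373.  -1.   1.] [289. 265.]
```

View pics/k.png

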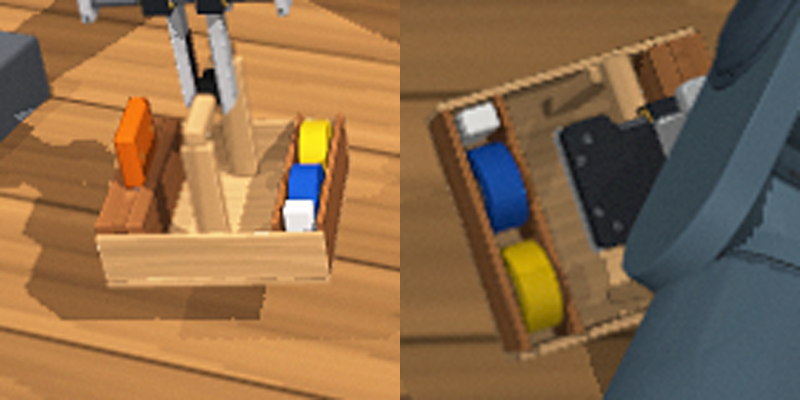

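```bash
python3 - <<'E'
from ov import *
hold(6);print(np.abs(manip.sense()['qvel']).max())
print(manip.job_done())
E
```

```text
Traceback (most recent call last):
  File "h.py", line 18, in hold
    for i in range(n): manip.read_camera(c)
                       ~~~~~~~~~~~~~~~~~^^^
ValueError: 200 camera calls are used up
```

```bash
python3 - <<'E'
from h import *
s=manip.sense();print(s['t'],s['eef_pos'],np.abs(s['qvel']).max());print(manip.job_done())
E
```

```text
24.6333 [ 504.70196069 -186.09417147  216.75483604] 0.0015122330571870012
the job is handed in; nothing more can be done
None
```

The scraper is in the caddy's slot and released. The caddy is being held up by the middle of its handle, and I handed the job in at 24.6 s. No verdict is reported, so these are my own readings.

- **Scraper:** I took the smaller scraper from the dark rest. The first try at the slot hit the block just past the slot's end, and the scraper slid a few millimetres up in the fingers. I shifted about 6 mm and the blade then went down until the grip met the block.
- **Caddy:** It is about 97 mm off the counter and looks level in the last picture. The tool is still (joint speeds below 0.002 rad/s), the grip opening is 17.4 mm and the wrist carries about 7.5 N.
- **Bystanders:** The book, mug and stamp read within about 5 mm of where they started, which is within the detector's error.

**Checks that disagreed or fell short:**
- **Scraper seating:** Before the lift, a fit put the grip about 1 mm high, leaning about 0.1 rad and about 2 mm off to the side. A sliver of blade showed under one end. That is inside the limits, so I did not press it further. After the lift, the detector put the grip 28 mm above the slot's mouth (25 mm when fully home), which is within its error.
- **Tool tilt:** The gripper is tilted about 0.05 rad, because stopping during moves built up small errors. I did not measure the caddy's own tilt separately.
- **Camera calls:** All 200 were used, so the last check before handing in was from the arm's sensors only.

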